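Sort the salvaged capacitors into their trays

TASK

The parts pulled from a car control unit stand on the green mat. Pick out the four capacitors (the round black cans) and stand each one upright in the white tray of its size: the smallest in the smallest tray, the next in the next, and so on up to the largest. Set them down without dropping them, and leave the relay and the copper coil where they are.

Things in the scene. Friction and masses are not known exactly. Their poses are not given: they have to be found in the camera images.
- cap_a: the smallest of four capacitors: a loose upright round can, black sleeve with a bare aluminium top, 18 mm diameter, 34 mm tall. Origin at the centre of its underside, z up along the can. It starts upright on the green work mat (4 mm thick, fixed).
- cap_b: the second smallest of four capacitors: a loose upright round can, black sleeve with a bare aluminium top, 25 mm diameter, 40 mm tall. Origin at the centre of its underside, z up along the can. It starts upright on the green work mat (4 mm thick, fixed).
- cap_c: the second largest of four capacitors: a loose upright round can, black sleeve with a bare aluminium top, 33 mm diameter, 48 mm tall. Origin at the centre of its underside, z up along the can. It starts upright on the green work mat (4 mm thick, fixed).
- cap_d: the largest of four capacitors: a loose upright round can, black sleeve with a bare aluminium top, 42 mm diameter, 58 mm tall. Origin at the centre of its underside, z up along the can. It starts upright on the green work mat (4 mm thick, fixed).
- tray_a: the smallest of four square open white parts trays, fixed on a grey board (4 mm thick): 40 mm square outside, 34 mm square inside, walls 3 mm thick, rim 8 mm above its underside, floor 3 mm thick. Origin at the centre of its underside, x and y along its sides.
- tray_b: the second smallest of four square open white parts trays, fixed on a grey board (4 mm thick): 52 mm square outside, 46 mm square inside, walls 3 mm thick, rim 8 mm above its underside, floor 3 mm thick. Origin at the centre of its underside, x and y along its sides.
- tray_c: the second largest of four square open white parts trays, fixed on a grey board (4 mm thick): 64 mm square outside, 58 mm square inside, walls 3 mm thick, rim 8 mm above its underside, floor 3 mm thick. Origin at the centre of its underside, x and y along its sides.
- tray_d: the largest of four square open white parts trays, fixed on a grey board (4 mm thick): 78 mm square outside, 72 mm square inside, walls 3 mm thick, rim 8 mm above its underside, floor 3 mm thick. Origin at the centre of its underside, x and y along its sides.
- relay: a loose black relay cube, 28 x 28 x 25 mm, with four brass blades standing 9 mm up from its top; on the green mat, to be left alone. Origin at the centre of its underside.
- coil: a loose copper ring coil lying flat, 40 mm outside diameter, 18 mm hole, 15 mm high; on the green mat, to be left alone. Origin at the centre of its underside.
Mind the look-alikes: they are no part of the job. Leave any red look-alike of the cap_b alone. What is shaped like the tray_c but pink is not meant.

How it is judged:
By the outcome, as a careful person would: the job done as asked, in the order asked, and still so for the second after the job is handed in, with the robot touching nothing.
It also fails if it takes over 90 s, if anything falls off the work surface, if the arm or the gripper's body presses on something with over 40 N, if the wrist force passes 120 N, or if a joint passes its speed limit or range.

ROBOT

A 6-joint arm with a two-finger parallel gripper is mounted at the origin on the work surface. World frame = base frame: x ahead of the robot, y to its left, z up, the work surface at z = 0. Lengths are in m, angles in rad, forces in N, time in s.
With the tool pointing down it reaches from about 0.35 to 0.975 m from the base axis. Payload 4.9 kg.
Tool frame: the origin (TCP) lies midway between the tips of the shut fingers; the grasp point (between the pads) lies 19 mm behind it (robot.pinch_z is the distance from the TCP to the grasp point, in m); z points along the fingers, y is the line along which they close (so a half turn about z gives the same grasp; the last joint's range is limited). The gripper opens to 85 mm and grips with 20 to 120 N. Pads are 22 mm wide; open, the fingers measure 114 mm over their backs; the gripper's body (76 mm by 85 mm) begins 54 mm behind the grasp point. The pads swing forward as they close: fully open they stand 13 mm farther back than shut.
Start: joints at [1.078, 0.053, 1.613, -0, 1.476, -0.119], TCP at [0.228, 0.582, 0.231] pointing down, gripper open.
Joint ranges: [-3.01, 3.01], [-1.01, 2.22], [0.06, 2.58], [-1.02, 4.17], [0.09, 2.62], [-3.14, 3.14]. Speed limits (rad/s): [2.57, 2.57, 3.14, 3.14, 3.14, 3.14].

INTERFACE

Orientations are given as a rotation vector (axis times angle).
In Python, from station import robot gives the robot as it stands.
- The arm moves only by the shell command python3 -m handwheel 'ROWS'. ROWS is a JSON object of lists of equal length, an entry for each row: "rot": the turn, a rotation vector about the tool's x, y, z in rad, a list of three; "delta_pos": the shift along the tool's x, y, z in cm, a list of three; "claw": the gripper's target within -1 to 1 (shut at 1, half-way at 0, fully open at -1). A call has 1 to 10 rows; each row is the pose to reach, as a shift and turn from the pose commanded when the call began, along the tool's axes at that moment; what a row does not reach only later rows make up. A row lasts 1/12 s, in which the tool goes at most 41.7 mm and 7.16 degrees, less where a joint would pass 70% of its speed; a pose out of reach is approached as far as the arm can. A call with a gripper value outside its range is refused whole. The fingers move at their own pace and stop on an object; the grip force is fixed at half the most. Time passes only in rows, so rows that repeat a pose let the fingers close. It gives the time, the measured TCP pose, the force, the opening and the grip force at its end, in the units of the state.
- robot.observe(): the state, without advancing time (a new reading comes with each control period).
- robot.camera(name): name is "scene" or "top" or "wrist"; returns (picture, depth): 400x640x3 uint8, red, green, blue; 400x640 float32, m along the optical axis (not along the pixel's ray), 0 where there is no reading.
- robot.calibration(name): a dict with "intrinsics" (3x3 intrinsics, pixels), "dist_coeffs" ([k1, k2, p1, p2, k3] as OpenCV has them; the pictures are not rectified), "view" (4x4, takes a point from world to camera coordinates). Camera axes: x right, y down, z forward; pixel columns grow to the right and rows downward; lengths in m; the calibration is good to about 2 mm. A picture is of the moment at which its call begins: read the wrist's pose just before it. calibration takes no time and is no camera call; for the wrist camera it gives the pose at the moment of the call.
- robot.finish_job(): hands the job in; it is judged then, once.
Trained networks look in the newest picture that a camera, given by its name, has taken for a name from the list of things; names that differ only in an ending like _2 or _b are one class to them, and where a whole thing is asked for, a point or a joint stands for the part that bears it (a point fixed in the world has none). Each returns a list of dicts, best first, with "score" (0 to 1); they miss things now and then, are a little off and sometimes report something else, mostly with a low value. They report only what shows in the picture. A call takes as long as a camera call. They do not tell look-alikes from the thing itself.
- robot.look_for(name, camera): "bbox" ([left, top, width, height] in pixels, round what is visible of it).
- robot.silhouettes(name, camera): "mask" (400x640 bool, what is visible of it) and "bbox" ([left, top, width, height] in pixels, round what is visible of it).
The state is a dict: "time_s": time; "q": joint angles; "dq": joint speeds; "joint_torque": joint torques, N m; "ee_pos": TCP position; "ee_rot": TCP orientation; "contact_force": force on the tool from outside, world axes, zero at the start; "moment": the same for the moment, N m; "grip_width": finger opening in m; "gripper_force": force on a finger pad.
Only numpy, scipy, OpenCV 4.12 (cv2) and the standard library are available. Lean on these libraries where they do the work, as an engineer would, in place of code of your own. Each camera call takes 0.05 s, during which the arm holds its last target. There are 200 camera calls.

## Working session

There is one attempt and no reset: what is moved stays moved. The work goes in short steps, Python scripts to look and compute and a shell command to move; the robot and the scene stay as the last step left them, time stands still between calls to the robot, and variables do not carry over. Pictures are saved under pics/ and viewed, at most 14 in all, crops included, and the job is handed in when it is done.

```bash
mkdir -p pics; ls; python3 - <<'E'
from station import robot
import cv2, numpy as np
for n in ("scene","top"):
    im,d=robot.camera(n); cv2.imwrite(f"pics/{n}1.png",im[:,:,::-1]); np.save(f"{n}1.npy",d)
o=robot.observe()
print(o["time_s"],o["ee_pos"],o["ee_rot"],o["grip_width"],robot.pinch_z)
E
```

```text
pics
0.1 [0.22795459 0.58134596 0.23017895] [-5.83651519e-01 -3.08632326e+00  2.80822145e-03] 0.08544385642618417 0.0187
```

View pics/top1.png

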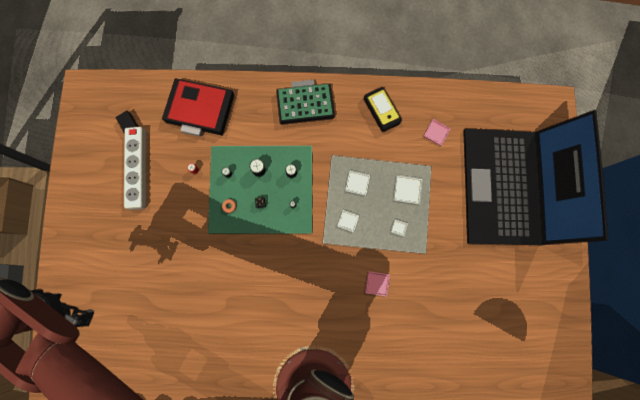

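View pics/scene1.png

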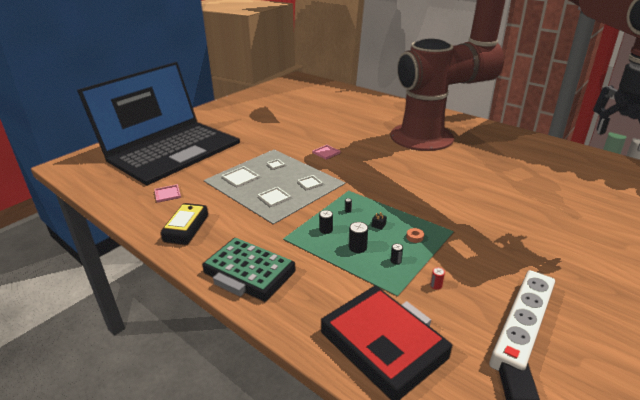

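The top picture shows cans at about (226,171), (257,166), (291,170) and (293,203). The coil is at (229,206) and the relay at (261,202). The white trays are at (357,183), (408,190), (348,220) and (400,228); the red can (193,168) and the two pink trays are look-alikes.

```bash
cat > h.py <<'E'
from station import robot
import numpy as np, cv2
def world(cam,d,uv,z=None,cal=None):
    """pixels -> world points, by depth map, or on the plane z"""
    c=cal or robot.calibration(cam); V=np.linalg.inv(np.array(c["view"]))
    uv=np.asarray(uv,float).reshape(-1,2)
    n=cv2.undistortPoints(uv[:,None],np.array(c["intrinsics"]),np.array(c["dist_coeffs"]))[:,0]
    r=np.c_[n,np.ones(len(n))]
    if z is None: r=r*d[uv[:,1].astype(int),uv[:,0].astype(int)][:,None]
    else:
        w=r@V[:3,:3].T; r=r*((z-V[2,3])/w[:,2])[:,None]
    return r@V[:3,:3].T+V[:3,3]
E
python3 - <<'E'
from h import *
im,d=robot.camera("top")
for n in ("cap_a","tray_a","relay","coil"):
    for s in robot.silhouettes(n,"top"):
        if s["score"]<.3: continue
        v,u=np.nonzero(s["mask"]); P=world("top",d,np.c_[u,v]); P=P[d[v,u]>0]
        zt=np.percentile(P[:,2],90); T=P[P[:,2]>zt-.006]
        print(n,round(s["score"],2),s["bbox"],len(u),"ztop",zt.round(3),"mean",T.mean(0).round(4),"ext",np.ptp(T,axis=0)[:2].round(3), im[v,u].mean(0).astype(int))
        if n=="tray_a": print("   rect",cv2.minAreaRect(P[:,:2].astype(np.float32)))
E
```

```text
cap_a 0.59 [249.3, 158.5, 17.9, 18.2] 219 ztop 0.065 mean [0.6251 0.1828 0.0625] ext [0.042 0.038] [138 141 126]
cap_a 0.55 [189.3, 162.7, 12.1, 8.6] 93 ztop 0.043 mean [0.6212 0.38   0.0411] ext [0.022 0.025] [150 106  91]
cap_a 0.4 [224.5, 164.0, 8.8, 14.6] 73 ztop 0.047 mean [0.6107 0.2763 0.0449] ext [0.022 0.021] [119 125 110]
tray_a 0.96 [369.4, 272.3, 21.8, 29.2] 447 ztop 0.007 mean [ 0.2979 -0.1807  0.0047] ext [0.066 0.063] [164  97 105]
   rect ((0.2978602349758148, -0.17914976179599762), (0.060446612536907196, 0.06462270021438599), 82.2310562133789)
tray_a 0.81 [423.9, 119.2, 22.1, 25.3] 404 ztop 0.008 mean [ 0.7676 -0.3657  0.0054] ext [0.083 0.079] [201 130 141]
   rect ((0.7670917510986328, -0.36486655473709106), (0.06303276121616364, 0.06759397685527802), 63.49388122558594)
tray_a 0.79 [392.2, 176.6, 28.2, 27.0] 645 ztop 0.011 mean [ 0.5803 -0.2691  0.0087] ext [0.082 0.084] [209 211 196]
   rect ((0.5796110033988953, -0.269202321767807), (0.07740230113267899, 0.07893220335245132), 83.96625518798828)
tray_a 0.64 [390.2, 220.6, 16.2, 12.2] 143 ztop 0.011 mean [ 0.4629 -0.2428  0.0088] ext [0.039 0.038] [209 211 195]
   rect ((0.4643424153327942, -0.24209754168987274), (0.03938297927379608, 0.03559963405132294), 70.44367980957031)
relay 0.63 [257.0, 198.6, 8.7, 4.5] 68 ztop 0.033 mean [0.5235 0.1714 0.0301] ext [0.025 0.024] [47 40 33]
```

```bash
python3 - <<'E'
from h import *
im,d=robot.camera("top")
v,u=np.mgrid[140:260,180:440].reshape(2,-1); P=world("top",d,np.c_[u,v])
c=im[v,u].astype(int)
def blobs(m,off=(140,180)):
    M=np.zeros((120,260),np.uint8); M.flat[m]=1
    k,L=cv2.connectedComponents(M,connectivity=4)
    for i in range(1,k):
        s=L.ravel()==i
        if s.sum()>8: yield s
for s in blobs((P[:,2]>.016)&(u<320)):
    zt=np.percentile(P[s,2],85); t=s&(P[:,2]>zt-.005)
    print("obj",int(u[s].mean()),int(v[s].mean()),"z",zt.round(4),"n",t.sum(),"ctr",cv2.minEnclosingCircle(P[t,:2].astype(np.float32)),P[t].mean(0).round(4),c[t].mean(0).astype(int))
for s in blobs((c.min(1)>175)&(u>325)):
    if s.sum()<60: continue
    print("tray",int(u[s].mean()),int(v[s].mean()),s.sum(),cv2.minAreaRect(P[s,:2].astype(np.float32)),P[s,2].mean().round(4))
E
```

```text
obj 257 167 z 0.0644 n 145 ctr ((0.4918164610862732, 0.10420689731836319), 0.17460185289382935) [0.6237 0.1817 0.071 ] [183 186 166]
obj 191 168 z 0.0428 n 49 ctr ((0.4817606210708618, 0.20684096217155457), 0.23488202691078186) [0.6156 0.3722 0.0658] [192 158 141]
obj 290 170 z 0.0544 n 80 ctr ((0.6194877624511719, 0.08438365161418915), 0.016367049887776375) [0.6193 0.0844 0.0528] [170 173 154]
obj 225 172 z 0.0462 n 49 ctr ((0.47962823510169983, 0.1522345095872879), 0.19292311370372772) [0.6054 0.2709 0.0693] [159 164 146]
obj 259 202 z 0.0317 n 65 ctr ((0.4360411763191223, 0.10357408970594406), 0.12799842655658722) [0.5183 0.1686 0.0677] [45 42 34]
obj 226 205 z 0.0219 n 53 ctr ((0.5130866765975952, 0.26794931292533875), 0.018128424882888794) [0.512  0.2713 0.0203] [192 117  78]
obj 292 204 z 0.0401 n 27 ctr ((0.5206609964370728, 0.0766761377453804), 0.009275947697460651) [0.5208 0.076  0.0383] [131 133 120]
obj 232 204 z 0.0215 n 21 ctr ((0.5152221918106079, 0.2535628378391266), 0.007661409210413694) [0.5162 0.2533 0.0195] [191 118  79]
tray 357 182 363 ((0.4758734107017517, -0.06967366486787796), (0.06899193674325943, 0.3216108977794647), 68.73038482666016) 0.0103
tray 407 189 525 ((0.4603912830352783, -0.15681865811347961), (0.09759293496608734, 0.41961073875427246), 47.5444450378418) 0.0143
tray 347 220 250 ((0.4801865816116333, -0.08911910653114319), (0.050653595477342606, 0.05026262253522873), 72.85061645507812) 0.0076
tray 398 227 122 ((0.4637468159198761, -0.24172036349773407), (0.036564700305461884, 0.03501126542687416), 70.84059143066406) 0.0079
```

```bash
python3 - <<'E'
from h import *
from scipy.spatial.transform import Rotation as Ro
im,d=robot.camera("top")
v,u=np.mgrid[170:200,340:376].reshape(2,-1); P=world("top",d,np.c_[u,v]); c=im[v,u].astype(int)
s=(c.min(1)>175)&(d[v,u]>0)
print("tray_c",cv2.minAreaRect(P[s,:2].astype(np.float32)),s.sum(),P[s,2].mean())
o=robot.observe(); R=Ro.from_rotvec(o["ee_rot"]); p=o["ee_pos"]; print(R.as_matrix().round(3).tolist(), p)
print("delta cm",(R.inv().apply(np.array([.52,.18,.25])-p)*100).round(2),"turn",(R.inv()*Ro.from_rotvec([0,np.pi,0])).as_rotvec())
W=np.array(robot.calibration("wrist")["view"]); print("cam in tool",R.inv().apply(np.linalg.inv(W)[:3,3]-p), (R.inv()*Ro.from_matrix(np.linalg.inv(W)[:3,:3])).as_matrix().round(2))
E
```

```text
tray_c ((0.5969696640968323, -0.11652234196662903), (0.0621308870613575, 0.0580756776034832), 79.48925018310547) 362 0.007069970490021094
[[-0.931, 0.365, -0.0], [0.365, 0.931, -0.0], [0.0, -0.0, -1.0]] [0.22817042 0.58178819 0.23119602]
delta cm [-41.84 -26.75  -1.88] turn [-1.62789472e-04 -5.01450308e-05 -3.73760547e-01]
cam in tool [ 0.0732592   0.00051116 -0.14227375] [[ 0.   -0.96 -0.29]
 [ 1.    0.    0.  ]
 [-0.   -0.29  0.96]]
```

```bash
python3 -m handwheel '{"rot":[[0,0,-0.1],[0,0,-0.2],[0,0,-0.3],[0,0,-0.374],[0,0,-0.374],[0,0,-0.374],[0,0,-0.374],[0,0,-0.374],[0,0,-0.374],[0,0,-0.374]],"delta_pos":[[-3.2,-2.05,-1],[-6.4,-4.1,-2],[-9.6,-6.15,-2],[-12.8,-8.2,-2],[-16,-10.25,-2],[-19.2,-12.3,-2],[-22.4,-14.35,-2],[-25.6,-16.4,-2],[-28.8,-18.45,-2],[-32,-20.5,-2]],"claw":[-1,-1,-1,-1,-1,-1,-1,-1,-1,-1]}'
```

```text
time_s: 1.28
ee_pos: [0.452, 0.2725, 0.2516]
ee_rot: [-0.0, 3.141, 0.001]
contact_force: [2.3, 1.0, -0.2]
grip_width: 0.0852
gripper_force: 0.0
```

```bash
python3 -m handwheel '{"rot":[[0,0,0],[0,0,0],[0,0,0],[0,0,0],[0,0,0]],"delta_pos":[[-1.7,-3.3,-0.7],[-3.4,-6.6,-1.4],[-5,-10,-2],[-5,-10,-2],[-5,-10,-2]],"claw":[-1,-1,-1,-1,-1]}'
cat >> h.py <<'E'
def wrist(name):
    cal=robot.calibration("wrist"); im,d=robot.camera("wrist"); cv2.imwrite(f"pics/{name}.png",im[:,:,::-1])
    return cal,im,d
def tops(cal,im,d,zmin=.03):
    v,u=np.mgrid[0:400,0:640].reshape(2,-1); P=world("wrist",d,np.c_[u,v],cal=cal)
    m=((d[v,u]>.15)&(P[:,2]>zmin)&(P[:,2]<.1)).reshape(400,640).astype(np.uint8)
    m=cv2.morphologyEx(m,cv2.MORPH_OPEN,np.ones((3,3)))
    k,L=cv2.connectedComponents(m)
    for i in range(1,k):
        s=L.ravel()==i
        if s.sum()<60: continue
        zt=np.median(P[s,2][P[s,2]>np.percentile(P[s,2],60)]); t=s&(abs(P[:,2]-zt)<.006)
        lo,hi=np.percentile(P[t,:2],[2,98],axis=0)
        print((u[s].mean()).round(),(v[s].mean()).round(),"z",zt.round(4),"mid",((lo+hi)/2).round(4),"size",(hi-lo).round(4),im.reshape(-1,3)[t].mean(0).astype(int))
E
python3 - <<'E'
from h import *
tops(*wrist("w1"),zmin=.025); print(robot.observe()["ee_pos"])
E
```

```text
time_s: 1.7
ee_pos: [0.5022, 0.1727, 0.2719]
ee_rot: [0.006, 3.141, 0.001]
contact_force: [-0.5, 0.2, 0.7]
grip_width: 0.0855
gripper_force: 0.0
614.0 254.0 z 0.041 mid [0.6189 0.5569] size [0.2322 0.0633] [198 190 183]
322.0 179.0 z 0.0295 mid [0.526  0.1735] size [0.0264 0.028 ] [65 73 61]
239.0 178.0 z 0.0385 mid [0.5231 0.0776] size [0.0164 0.0156] [148 152 141]
406.0 249.0 z 0.0443 mid [0.6121 0.2762] size [0.0226 0.0225] [162 164 154]
250.0 258.0 z 0.0523 mid [0.621  0.0856] size [0.0303 0.0295] [176 177 168]
331.0 264.0 z 0.0623 mid [0.6262 0.1836] size [0.038  0.0372] [190 189 179]
487.0 254.0 z 0.0404 mid [0.6222 0.3802] size [0.0224 0.0222] [212 162 151]
419.0 347.0 z 0.0402 mid [0.7683 0.3076] size [0.0654 0.0367] [70 51 46]
250.0 360.0 z 0.0331 mid [0.7908 0.0792] size [0.0279 0.0889] [52 57 47]
507.0 391.0 z 0.0415 mid [0.8436 0.4462] size [0.0364 0.0435] [141  51  48]
121.0 395.0 z 0.0328 mid [ 0.8633 -0.1346] size [0.0142 0.0094] [47 40 39]
[0.50145032 0.1737435  0.27142229]
```

View pics/w1.png

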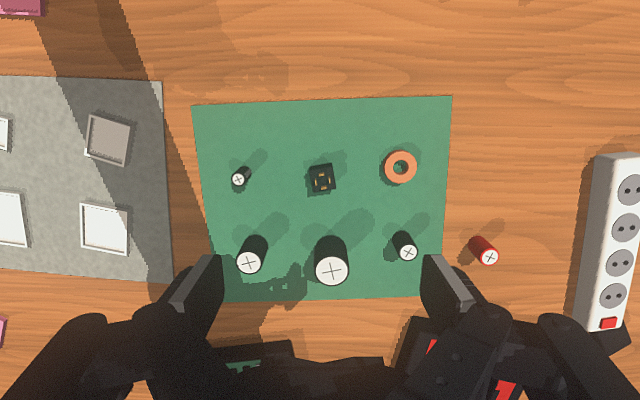

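The wrist view confirms it: a (239,178), c (250,258), d (331,264) and b (406,249), with top heights matching the sizes to 1 mm. The red can at (487,254) is left alone. I start with cap_a.

```bash
python3 -m handwheel '{"rot":[[0,0,0],[0,0,0],[0,0,0],[0,0,0],[0,0,0],[0,0,0],[0,0,0],[0,0,0],[0,0,0],[0,0,0]],"delta_pos":[[-0.7,-3.3,2],[-1.4,-6.6,4],[-2.05,-9.7,7],[-2.05,-9.7,10.5],[-2.05,-9.7,14],[-2.05,-9.7,17],[-2.05,-9.7,19],[-2.05,-9.7,20],[-2.05,-9.7,20],[-2.05,-9.7,20]],"claw":[-1,-1,-1,-1,-1,-1,-1,-1,-1,-1]}'; python3 - <<'E'
from h import *
o=robot.observe(); print(o["ee_pos"],o["ee_rot"])
E
```

```text
time_s: 2.58
ee_pos: [0.5218, 0.0781, 0.0716]
ee_rot: [-0.003, 3.142, 0.0]
contact_force: [-0.8, 0.4, 0.3]
grip_width: 0.0855
gripper_force: 0.0
[0.52181027 0.07809846 0.0716391 ] [-2.69781989e-03  3.14158579e+00  2.14639921e-04]
```

```bash
python3 -m handwheel '{"rot":[[0,0,0],[0,0,0],[0,0,0],[0,0,0],[0,0,0],[0,0,0],[0,0,0],[0,0,0],[0,0,0],[0,0,0]],"delta_pos":[[0,-0.1,2.5],[0,-0.1,5],[0,-0.1,6],[0,-0.1,6],[0,-0.1,6],[0,-0.1,6],[0,-0.1,6],[0,-0.1,6],[0,-0.1,6],[0,-0.1,6]],"claw":[-1,-1,-1,0.2,0.6,1,1,1,1,1]}'
```

```text
time_s: 3.42
ee_pos: [0.523, 0.0761, 0.0128]
ee_rot: [-0.0, 3.139, -0.0]
contact_force: [-0.5, -0.2, 6.2]
grip_width: 0.0161
gripper_force: 58.5
```

```bash
python3 -m handwheel '{"rot":[[0,0,0],[0,0,0],[0,0,0],[0,0,0],[0,0,0],[0,0,0],[0,0,0],[0,0,0],[0,0,0],[0,0,0]],"delta_pos":[[0,0,-2.5],[0,0,-6],[0.7,-4,-9],[1.4,-7.8,-10],[2.1,-11.6,-10],[2.8,-15.4,-10],[3.5,-19.2,-10],[4.2,-23,-10],[4.9,-26.8,-10],[5.3,-28.5,-10]],"claw":[1,1,1,1,1,1,1,1,1,1]}'
python3 - <<'E'
from h import *
cal,im,d=wrist("w2"); np.savez("w2.npz",d=d)
v,u=np.mgrid[0:400,0:640].reshape(2,-1); P=world("wrist",d,np.c_[u,v],cal=cal); c=im[v,u].astype(int)
m=((c.min(1)>165)&(np.ptp(c,axis=1)<30)&(P[:,2]<.02)&(d[v,u]>.15)).reshape(400,640).astype(np.uint8)
k,L=cv2.connectedComponents(m)
for i in range(1,k):
    s=L.ravel()==i
    if s.sum()>500: print(u[s].mean().round(),v[s].mean().round(),s.sum(),cv2.minAreaRect(P[s,:2].astype(np.float32)),P[s,2].mean().round(4))
print(robot.observe()["ee_pos"],robot.observe()["grip_width"])
E
```

```text
time_s: 4.25
ee_pos: [0.4679, -0.2126, 0.1116]
ee_rot: [0.005, 3.141, -0.003]
contact_force: [-1.0, -0.4, -0.9]
grip_width: 0.016
gripper_force: 58.6
246.0 182.0 3796 ((0.4628713130950928, -0.27737727761268616), (0.10357164591550827, 0.05211397260427475), 82.8756103515625) 0.0057
488.0 236.0 10105 ((0.5136706233024597, -0.07559433579444885), (0.12869207561016083, 0.10658624768257141), 71.70494842529297) 0.0055
227.0 221.0 607 ((0.49144530296325684, -0.2882738709449768), (0.05831826478242874, 0.024174585938453674), 89.0458984375) 0.0036
[ 0.46767404 -0.21383883  0.11165355] 0.016221288390496382
```

View pics/w2.png

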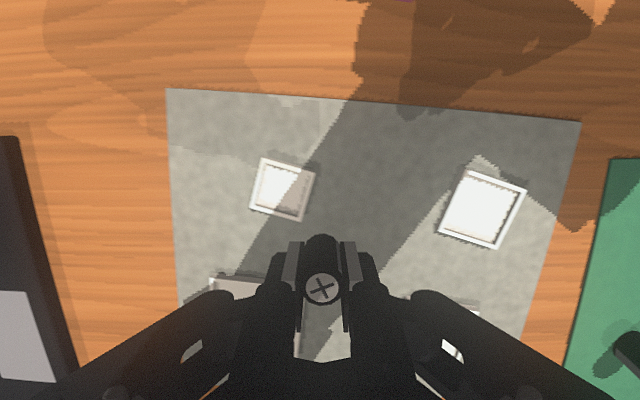

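The can is held upright, with its top at (322,289). Tray a is centred near (283,189) and tray b near (483,209).

```bash
python3 - <<'E'
from h import *
cal=robot.calibration("wrist")
for n,c in dict(a=[(264,157),(316,170),(303,222),(249,208)],b=[(468,168),(526,186),(500,249),(438,232)]).items():
    P=world("wrist",None,c,z=.012,cal=cal)[:,:2]; print(n,P.mean(0).round(4),np.linalg.norm(P-np.roll(P,1,0),axis=1).round(4))
print("can top",world("wrist",None,[(322,289)],z=.1116-.007+.034,cal=cal),robot.observe()["ee_pos"])
E
```

```text
a [ 0.4632 -0.2424] [0.0411 0.0387 0.0417 0.0421]
b [ 0.4795 -0.0903] [0.0535 0.0488 0.0535 0.0541]
can top [[ 0.46736646 -0.21334493  0.1386    ]] [ 0.46767404 -0.21383883  0.11165355]
```

```bash
python3 -m handwheel '{"rot":[[0,0,0],[0,0,0],[0,0,0],[0,0,0],[0,0,0],[0,0,0],[0,0,0],[0,0,0],[0,0,0]],"delta_pos":[[0.35,-2.8,1],[0.35,-2.8,3.5],[0.35,-2.8,6],[0.35,-2.8,8],[0.35,-2.8,8.8],[0.35,-2.8,9.3],[0.35,-2.8,9.55],[0.35,-2.8,9.6],[0.35,-2.8,9.6]],"claw":[1,1,1,1,1,1,1,1,1]}'
```

```text
time_s: 5.05
ee_pos: [0.4664, -0.2373, 0.0166]
ee_rot: [-0.001, 3.139, -0.002]
contact_force: [0.3, 0.1, 0.6]
grip_width: 0.0163
gripper_force: 58.7
```

```bash
python3 -m handwheel '{"rot":[[0,0,0],[0,0,0],[0,0,0],[0,0,0],[0,0,0]],"delta_pos":[[0.1,-0.25,-0.05],[0.2,-0.45,0],[0.2,-0.45,0.05],[0.2,-0.45,0.08],[0.2,-0.45,0.08]],"claw":[1,1,1,1,1]}'
```

```text
time_s: 5.47
ee_pos: [0.4639, -0.2422, 0.0158]
ee_rot: [-0.0, 3.141, -0.002]
contact_force: [-1.9, 0.2, 5.8]
grip_width: 0.0162
gripper_force: 59.1
```

Contact (6 N up). I release slowly, then lift.

```bash
python3 -m handwheel '{"rot":[[0,0,0],[0,0,0],[0,0,0],[0,0,0],[0,0,0],[0,0,0],[0,0,0],[0,0,0]],"delta_pos":[[0,0,0],[0,0,0],[0,0,0],[0,0,0],[0,0,-1.5],[0,0,-4],[0,0,-7.5],[0,0,-11]],"claw":[0.4,0.2,0,-0.2,-0.5,-1,-1,-1]}'
python3 - <<'E'
from h import *
tops(*wrist("w3")); print(robot.observe()["ee_pos"])
E
```

```text
time_s: 6.13
ee_pos: [0.4623, -0.2406, 0.1243]
ee_rot: [0.0, -3.139, -0.003]
contact_force: [1.5, 0.2, 0.3]
grip_width: 0.0852
gripper_force: 0.0
319.0 202.0 z 0.0413 mid [ 0.4632 -0.242 ] size [0.016  0.0155] [110 105  99]
[ 0.46681568 -0.24364934  0.13360634]
```

View pics/w3.png

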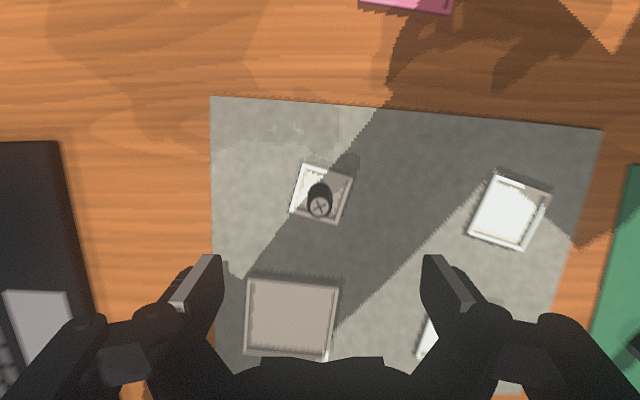

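Cap a stands centred in tray a, with its top at (319,205) and z 0.041 as expected. Next is cap_b.

```bash
python3 -m handwheel '{"rot":[[0,0,0],[0,0,0],[0,0,0],[0,0,0],[0,0,0],[0,0,0],[0,0,0],[0,0,0],[0,0,0],[0,0,0]],"delta_pos":[[-1.1,3.85,0],[-2.2,7.7,0],[-3.3,11.5,0],[-4.4,15.4,0],[-5.5,19.2,0],[-6.6,23.1,0],[-7.7,26.9,0],[-8.8,30.8,0],[-9.9,34.6,0],[-11,38.5,0]],"claw":[-1,-1,-1,-1,-1,-1,-1,-1,-1,-1]}'
python3 -m handwheel '{"rot":[[0,0,0],[0,0,0],[0,0,0],[0,0,0],[0,0,0],[0,0,0],[0,0,0],[0,0,0],[0,0,0]],"delta_pos":[[-1,3.5,0],[-2,7,0],[-3,10.5,0],[-3.8,13.3,0],[-3.8,13.3,1.5],[-3.8,13.3,4],[-3.8,13.3,5.5],[-3.8,13.3,5.5],[-3.8,13.3,5.5]],"claw":[-1,-1,-1,-1,-1,-1,-1,-1,-1]}'; python3 - <<'E'
from h import *
o=robot.observe(); print(o["ee_pos"],o["ee_rot"])
E
```

```text
time_s: 7.02
ee_pos: [0.5734, 0.1457, 0.1241]
ee_rot: [-0.001, 3.142, -0.0]
contact_force: [0.7, 0.1, 0.1]
grip_width: 0.0856
gripper_force: 0.0
time_s: 7.77
ee_pos: [0.6098, 0.2756, 0.0673]
ee_rot: [-0.001, -3.138, 0.002]
contact_force: [0.4, 0.4, -0.5]
grip_width: 0.0856
gripper_force: 0.0
[0.60983236 0.27561554 0.06734045] [-6.88599237e-04 -3.13765084e+00  2.11438157e-03]
```

```bash
python3 -m handwheel '{"rot":[[0,0,0],[0,0,0],[0,0,0],[0,0,0],[0,0,0],[0,0,0],[0,0,0],[0,0,0],[0,0,0],[0,0,0]],"delta_pos":[[-0.1,0,2],[-0.1,0,4.5],[-0.1,0,5.4],[-0.1,0,5.4],[-0.1,0,5.4],[-0.1,0,5.4],[-0.1,0,5.4],[-0.1,0,5.4],[-0.1,0,5.4],[-0.1,0,5.4]],"claw":[-1,-1,-1,0.1,0.5,1,1,1,1,1]}'
```

```text
time_s: 8.6
ee_pos: [0.6136, 0.2771, 0.0175]
ee_rot: [-0.0, 3.139, 0.001]
contact_force: [-0.9, -0.3, 6.4]
grip_width: 0.0232
gripper_force: 59.0
```

```bash
python3 -m handwheel '{"rot":[[0,0,0],[0,0,0],[0,0,0],[0,0,0],[0,0,0],[0,0,0],[0,0,0],[0,0,0],[0,0,0],[0,0,0]],"delta_pos":[[0,0,-2.5],[0,0,-6],[0,0,-10],[1.3,-3.7,-10.5],[2.7,-7.4,-10.5],[4,-11.1,-10.5],[5.4,-14.8,-10.5],[6.7,-18.5,-10.5],[8.1,-22.2,-10.5],[9.4,-25.9,-10.5]],"claw":[1,1,1,1,1,1,1,1,1,1]}'
python3 -m handwheel '{"rot":[[0,0,0],[0,0,0],[0,0,0],[0,0,0],[0,0,0],[0,0,0],[0,0,0],[0,0,0]],"delta_pos":[[1.3,-3.6,0],[2.6,-7.2,0],[3.9,-10.7,0],[3.9,-10.7,2.5],[3.9,-10.7,5],[3.9,-10.7,7],[3.9,-10.7,7],[3.9,-10.7,7]],"claw":[1,1,1,1,1,1,1,1]}'; python3 - <<'E'
from h import *
o=robot.observe(); print(o["ee_pos"],o["ee_rot"],o["contact_force"])
E
```

```text
time_s: 9.43
ee_pos: [0.517, 0.0163, 0.1203]
ee_rot: [0.001, -3.141, 0.0]
contact_force: [0.8, -0.2, -0.2]
grip_width: 0.0228
gripper_force: 58.8
time_s: 10.1
ee_pos: [0.4781, -0.089, 0.0494]
ee_rot: [0.0, -3.138, -0.002]
contact_force: [0.3, -0.9, 0.8]
grip_width: 0.0233
gripper_force: 58.9
[ 0.47807687 -0.08895551  0.049403  ] [ 2.04272229e-04 -3.13847708e+00 -1.72486502e-03] [ 0.28351272 -0.87339247  0.84971075]
```

```bash
python3 -m handwheel '{"rot":[[0,0,0],[0,0,0],[0,0,0],[0,0,0],[0,0,0]],"delta_pos":[[-0.1,-0.1,1.5],[-0.1,-0.1,2.5],[-0.1,-0.1,3],[-0.1,-0.1,3.1],[-0.1,-0.1,3.1]],"claw":[1,1,1,1,1]}'
```

```text
time_s: 10.52
ee_pos: [0.481, -0.0903, 0.0205]
ee_rot: [-0.001, 3.141, -0.0]
contact_force: [-1.1, 0.6, 1.9]
grip_width: 0.0231
gripper_force: 59.0
```

```bash
python3 -m handwheel '{"rot":[[0,0,0],[0,0,0],[0,0,0]],"delta_pos":[[0,0,0.08],[0,0,0.13],[0,0,0.13]],"claw":[1,1,1]}'
```

```text
time_s: 10.77
ee_pos: [0.4811, -0.0904, 0.0205]
ee_rot: [-0.001, 3.141, -0.0]
contact_force: [-6.0, 0.8, 10.7]
grip_width: 0.0227
gripper_force: 59.7
```

Contact. I release and lift.

```bash
python3 -m handwheel '{"rot":[[0,0,0],[0,0,0],[0,0,0],[0,0,0],[0,0,0],[0,0,0],[0,0,0],[0,0,0],[0,0,0]],"delta_pos":[[0,0,-0.05],[0,0,-0.05],[0,0,-0.05],[0,0,-0.05],[0,0,-1.5],[0,0,-4],[0,0,-7.5],[0,0,-10],[0,0,-10]],"claw":[0.3,0.1,-0.1,-0.3,-0.5,-1,-1,-1,-1]}'
python3 - <<'E'
from h import *
tops(*wrist("w4")); print(robot.observe()["ee_pos"])
E
```

```text
time_s: 11.52
ee_pos: [0.4842, -0.0917, 0.1246]
ee_rot: [-0.0, 3.131, -0.006]
contact_force: [-0.1, -0.9, 1.7]
grip_width: 0.0853
gripper_force: 0.0
112.0 172.0 z 0.0413 mid [ 0.464 -0.241] size [0.0159 0.016 ] [143 140 133]
324.0 196.0 z 0.0474 mid [ 0.4801 -0.0901] size [0.0223 0.0217] [124 119 111]
625.0 352.0 z 0.0611 mid [0.627  0.1713] size [0.0335 0.0182] [127 125 118]
[ 0.48275231 -0.09119401  0.12185767]
```

View pics/w4.png

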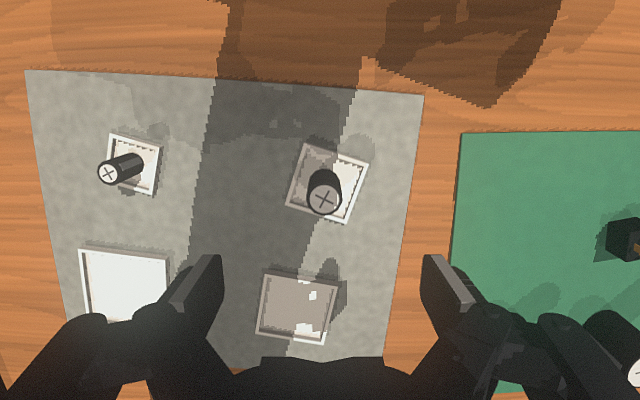

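Cap b stands in tray b, top at (324,200), z 0.047. Next is cap_c; I also measure trays c and d from this view and w3.

```bash
python3 - <<'E'
from h import *
cal=robot.calibration("wrist")
P=world("wrist",None,[(267,268),(338,281),(325,347),(257,337)],z=.012,cal=cal)[:,:2]; print(P.mean(0).round(4),np.linalg.norm(P-np.roll(P,1,0),axis=1).round(4))
E
python3 -m handwheel '{"rot":[[0,0,0],[0,0,0],[0,0,0],[0,0,0],[0,0,0],[0,0,0],[0,0,0],[0,0,0],[0,0,0],[0,0,0]],"delta_pos":[[-2.3,2.9,0],[-4.6,5.8,0],[-6.9,8.7,0],[-9.2,11.6,0],[-11.5,14.5,0],[-13.8,17.6,0],[-13.8,17.6,2],[-13.8,17.6,4.5],[-13.8,17.6,5.5],[-13.8,17.6,5.5]],"claw":[-1,-1,-1,-1,-1,-1,-1,-1,-1,-1]}'
python3 -m handwheel '{"rot":[[0,0,0],[0,0,0]],"delta_pos":[[0,0,0],[0,0,0]],"claw":[-1,-1]}'
```

```text
[ 0.5911 -0.1129] [0.072  0.0606 0.0702 0.0625]
time_s: 12.4
ee_pos: [0.6143, 0.0856, 0.0576]
ee_rot: [0.0, -3.132, 0.0]
contact_force: [-0.7, -0.0, -1.3]
grip_width: 0.0854
gripper_force: 0.0
time_s: 12.57
ee_pos: [0.6187, 0.0853, 0.064]
ee_rot: [0.001, 3.141, 0.0]
contact_force: [-0.0, 0.2, 0.0]
grip_width: 0.0851
gripper_force: 0.0
```

```bash
python3 -m handwheel '{"rot":[[0,0,0],[0,0,0],[0,0,0],[0,0,0],[0,0,0],[0,0,0],[0,0,0],[0,0,0],[0,0,0],[0,0,0]],"delta_pos":[[-0.15,0,2],[-0.15,0,4],[-0.15,0,4.7],[-0.15,0,4.7],[-0.15,0,4.7],[-0.15,0,4.7],[-0.15,0,4.7],[-0.15,0,4.7],[-0.15,0,4.7],[-0.15,0,4.7]],"claw":[-1,-1,-1,0,0.4,1,1,1,1,1]}'
```

```text
time_s: 13.4
ee_pos: [0.6213, 0.0857, 0.0182]
ee_rot: [-0.0, 3.138, -0.0]
contact_force: [-0.6, -0.1, 5.9]
grip_width: 0.0314
gripper_force: 59.6
```

```bash
python3 -m handwheel '{"rot":[[0,0,0],[0,0,0],[0,0,0],[0,0,0],[0,0,0],[0,0,0],[0,0,0],[0,0,0],[0,0,0],[0,0,0]],"delta_pos":[[0,0,-2.5],[0,0,-5.5],[0.5,-4,-7.5],[1,-8,-7.5],[1.5,-12,-7.5],[2,-16,-7.5],[2.5,-20.1,-7.5],[2.5,-20.1,-5.5],[2.5,-20.1,-4],[2.5,-20.1,-4]],"claw":[1,1,1,1,1,1,1,1,1,1]}'
python3 - <<'E'
from h import *
wrist("w5"); im,d=robot.camera("top"); 
cv2.imwrite("pics/t5.png",cv2.resize(im[140:260,310:450,::-1],None,fx=5,fy=5,interpolation=cv2.INTER_CUBIC))
print(robot.observe()["ee_pos"])
E
```

```text
time_s: 14.23
ee_pos: [0.5918, -0.1155, 0.0523]
ee_rot: [-0.003, -3.135, -0.004]
contact_force: [-1.3, -0.2, -1.7]
grip_width: 0.0316
gripper_force: 59.7
[ 0.59396947 -0.11503702  0.05533083]
```

View pics/w5.png

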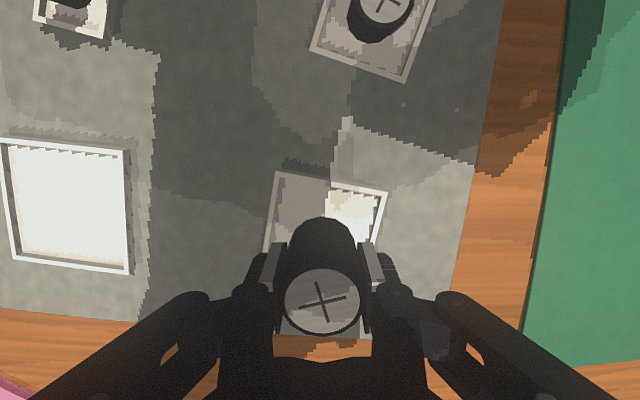

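Near-edge corners of tray c are at (275,171) and (388,190); tray d's are about (4,139), (131,149), (129,275) and (11,263).

```bash
python3 - <<'E'
from h import *
cal=robot.calibration("wrist"); w=lambda c:world("wrist",None,c,z=.012,cal=cal)[:,:2]
P=w([(275,171),(388,190)]); e=P[1]-P[0]; n=np.array([-e[1],e[0]])/np.linalg.norm(e); n*=np.sign(n[0])
print("c",(P.mean(0)+.032*n).round(4),np.linalg.norm(e))
Q=w([(4,139),(131,149),(129,275),(11,263)]); print("d",Q.mean(0).round(4),np.linalg.norm(Q-np.roll(Q,1,0),axis=1).round(3)); print(robot.observe()["ee_pos"])
E
```

```text
c [ 0.5997 -0.1143] 0.06479920912620021
d [ 0.5862 -0.2686] [0.082 0.078 0.081 0.081]
[ 0.59396947 -0.11503702  0.05533083]
```

```bash
python3 -m handwheel '{"rot":[[0,0,0],[0,0,0],[0,0,0],[0,0,0],[0,0,0],[0,0,0]],"delta_pos":[[-0.2,0,1],[-0.2,0,2.2],[-0.2,0,3],[-0.2,0,3.5],[-0.2,0,3.7],[-0.2,0,3.7]],"claw":[1,1,1,1,1,1]}'
```

```text
time_s: 14.83
ee_pos: [0.5968, -0.1148, 0.0212]
ee_rot: [0.002, -3.139, -0.001]
contact_force: [-7.3, 2.8, 13.3]
grip_width: 0.0321
gripper_force: 61.1
```

Contact, at the expected height. I release.

```bash
python3 -m handwheel '{"rot":[[0,0,0],[0,0,0],[0,0,0],[0,0,0],[0,0,0],[0,0,0],[0,0,0],[0,0,0],[0,0,0]],"delta_pos":[[0,0,-0.07],[0,0,-0.07],[0,0,-0.07],[0,0,-0.07],[0,0,-1.5],[0,0,-4],[0,0,-7.5],[0,0,-11],[0,0,-11]],"claw":[0.2,0,-0.2,-0.4,-0.6,-1,-1,-1,-1]}'
python3 - <<'E'
from h import *
tops(*wrist("w6")); print(robot.observe()["ee_pos"])
E
```

```text
time_s: 15.58
ee_pos: [0.6018, -0.1169, 0.1394]
ee_rot: [-0.0, 3.127, -0.007]
contact_force: [0.4, -0.3, 1.8]
grip_width: 0.0852
gripper_force: 0.0
136.0 3.0 z 0.041 mid [ 0.471  -0.2406] size [0.0038 0.0129] [90 87 81]
364.0 17.0 z 0.0476 mid [ 0.4828 -0.0902] size [0.0187 0.022 ] [136 132 126]
325.0 190.0 z 0.0554 mid [ 0.5971 -0.1147] size [0.029  0.0291] [155 151 143]
238.0 363.0 z 0.0346 mid [ 0.7698 -0.195 ] size [0.0163 0.0232] [39 32 28]
509.0 392.0 z 0.0349 mid [0.8073 0.0705] size [0.0241 0.0339] [ 71 104  82]
[ 0.60044452 -0.11647182  0.13609839]
```

Cap c stands upright in tray c (top z 0.055). Now cap_d.

```bash
python3 -m handwheel '{"rot":[[0,0,0],[0,0,0],[0,0,0],[0,0,0],[0,0,0],[0,0,0],[0,0,0],[0,0,0],[0,0,0],[0,0,0]],"delta_pos":[[-0.4,3.8,0],[-0.8,7.6,0],[-1.2,11.4,0],[-1.6,15.2,0],[-2,19,0],[-2.4,22.8,0],[-2.8,26.6,0],[-2.8,29.8,0],[-2.8,29.8,2],[-2.8,29.8,5]],"claw":[-1,-1,-1,-1,-1,-1,-1,-1,-1,-1]}'
python3 -m handwheel '{"rot":[[0,0,0],[0,0,0],[0,0,0]],"delta_pos":[[0,0,0],[0,0,0],[0,0,0]],"claw":[-1,-1,-1]}'
```

```text
time_s: 16.47
ee_pos: [0.6271, 0.1855, 0.0823]
ee_rot: [-0.006, 3.135, 0.002]
contact_force: [0.2, -0.3, -0.2]
grip_width: 0.0854
gripper_force: 0.0
time_s: 16.72
ee_pos: [0.6248, 0.1823, 0.0796]
ee_rot: [-0.0, -3.141, 0.0]
contact_force: [-0.5, -1.2, 0.5]
grip_width: 0.0854
gripper_force: 0.0
```

```bash
python3 -m handwheel '{"rot":[[0,0,0],[0,0,0],[0,0,0],[0,0,0],[0,0,0],[0,0,0],[0,0,0],[0,0,0],[0,0,0],[0,0,0]],"delta_pos":[[-0.1,0.1,2],[-0.1,0.1,4],[-0.1,0.1,5.5],[-0.1,0.1,5.8],[-0.1,0.1,5.8],[-0.1,0.1,5.8],[-0.1,0.1,5.8],[-0.1,0.1,5.8],[-0.1,0.1,5.8],[-0.1,0.1,5.8]],"claw":[-1,-1,-1,-0.2,0.2,1,1,1,1,1]}'
```

```text
time_s: 17.55
ee_pos: [0.6272, 0.1839, 0.0232]
ee_rot: [-0.0, 3.138, 0.001]
contact_force: [0.8, -0.2, 6.5]
grip_width: 0.0406
gripper_force: 60.6
```

```bash
python3 -m handwheel '{"rot":[[0,0,0],[0,0,0],[0,0,0],[0,0,0],[0,0,0],[0,0,0],[0,0,0],[0,0,0],[0,0,0],[0,0,0]],"delta_pos":[[0,0,-2.5],[0,0,-6],[0,0,-10],[0.4,-4,-10.5],[0.8,-8,-10.5],[1.2,-12,-10.5],[1.6,-16,-10.5],[2,-20,-10.5],[2.4,-24,-10.5],[2.8,-28,-10.5]],"claw":[1,1,1,1,1,1,1,1,1,1]}'
python3 -m handwheel '{"rot":[[0,0,0],[0,0,0],[0,0,0],[0,0,0],[0,0,0],[0,0,0],[0,0,0],[0,0,0],[0,0,0]],"delta_pos":[[0.3,-4,0],[0.6,-8,0],[0.9,-12,0],[1.3,-15.5,0],[1.6,-17.2,0],[1.6,-17.2,2.5],[1.6,-17.2,5.5],[1.6,-17.2,6.5],[1.6,-17.2,6.5]],"claw":[1,1,1,1,1,1,1,1,1]}'
python3 -m handwheel '{"rot":[[0,0,0],[0,0,0]],"delta_pos":[[0,0,0],[0,0,0]],"claw":[1,1]}'
python3 - <<'E'
from h import *
wrist("w7")
E
```

```text
time_s: 18.38
ee_pos: [0.5968, -0.0979, 0.1257]
ee_rot: [0.001, -3.141, -0.001]
contact_force: [1.3, -0.5, -1.1]
grip_width: 0.0411
gripper_force: 60.9
time_s: 19.13
ee_pos: [0.5786, -0.2664, 0.0563]
ee_rot: [0.0, -3.134, -0.008]
contact_force: [-0.5, 0.7, -1.7]
grip_width: 0.0409
gripper_force: 61.0
time_s: 19.3
ee_pos: [0.5828, -0.2684, 0.0628]
ee_rot: [-0.001, 3.14, -0.002]
contact_force: [1.2, 0.5, -0.6]
grip_width: 0.0406
gripper_force: 61.0
```

View pics/w7.png

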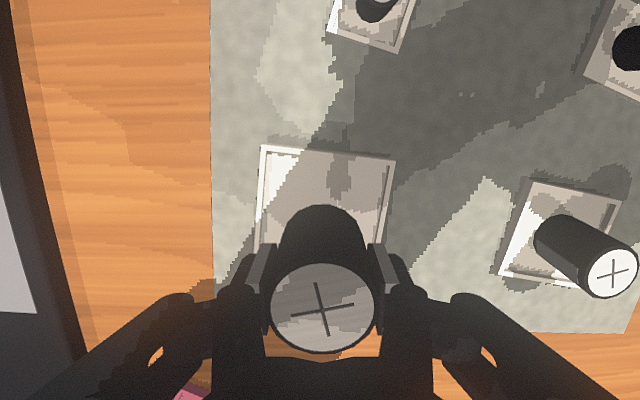

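Can d is held upright over tray d, whose near edge runs (261,145)–(396,160) and is centred on the can. I lower it.

```bash
python3 -m handwheel '{"rot":[[0,0,0],[0,0,0],[0,0,0],[0,0,0],[0,0,0],[0,0,0]],"delta_pos":[[0,0,1],[0,0,2.2],[0,0,3],[0,0,3.5],[0,0,3.7],[0,0,3.7]],"claw":[1,1,1,1,1,1]}'
```

```text
time_s: 19.85
ee_pos: [0.5816, -0.2681, 0.0262]
ee_rot: [0.001, -3.139, -0.002]
contact_force: [-7.9, 4.2, 13.5]
grip_width: 0.0411
gripper_force: 62.3
```

```bash
python3 -m handwheel '{"rot":[[0,0,0],[0,0,0],[0,0,0],[0,0,0],[0,0,0],[0,0,0],[0,0,0],[0,0,0],[0,0,0],[0,0,0]],"delta_pos":[[0,0,-0.07],[0,0,-0.07],[0,0,-0.07],[0,0,-0.07],[0,0,-1.5],[0,0,-4],[0,0,-7.5],[0,0,-11],[0,0,-14],[0,0,-14]],"claw":[0,-0.2,-0.4,-0.6,-0.8,-1,-1,-1,-1,-1]}'
python3 - <<'E'
from h import *
tops(*wrist("w8"))
im,d=robot.camera("scene"); cv2.imwrite("pics/s8.png",im[:,:,::-1])
E
```

```text
time_s: 20.68
ee_pos: [0.5858, -0.2707, 0.1745]
ee_rot: [-0.0, 3.129, -0.012]
contact_force: [0.6, -0.4, 1.8]
grip_width: 0.0853
gripper_force: 0.0
361.0 25.0 z 0.0416 mid [ 0.4646 -0.242 ] size [0.016  0.0154] [166 167 163]
553.0 53.0 z 0.0474 mid [ 0.481  -0.0912] size [0.0218 0.0226] [105 100  95]
326.0 181.0 z 0.0655 mid [ 0.5816 -0.2679] size [0.0368 0.0368] [153 145 136]
505.0 197.0 z 0.0554 mid [ 0.5971 -0.1157] size [0.0295 0.0305] [188 186 179]
395.0 357.0 z 0.0373 mid [ 0.779  -0.1968] size [0.0309 0.0416] [130 115  60]
629.0 367.0 z 0.0355 mid [0.8128 0.0806] size [0.054  0.0493] [101 129 107]
```

View pics/s8.png

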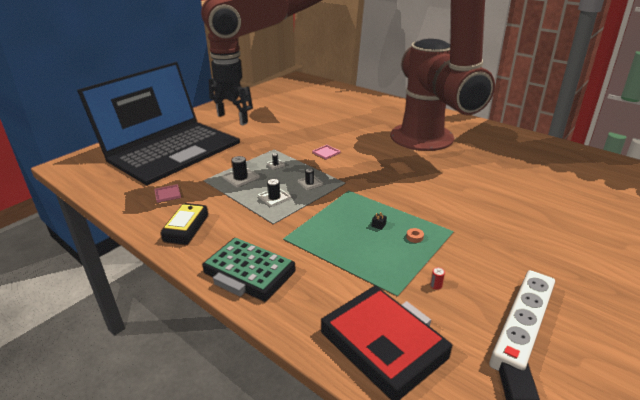

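All four cans stand upright in their trays at (275,159), (309,177), (273,190) and (239,168), and the gripper is clear above them. The relay (379,221), the coil (415,236) and the red can are where they were.

```bash
python3 -c "
from station import robot
print(robot.finish_job())"
```

```text
the job is handed in; nothing more can be done
None
```

All four capacitors stand upright in the tray of their size, placed smallest to largest in about 21 s; the relay, the coil and the look-alikes were left alone, and the job is handed in.

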